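# Centre the ice-cream coupe on the portion scale and tare it

### The arm

A 6-joint arm with a two-finger parallel gripper is mounted at the origin on the work surface. World frame = base frame: x ahead of the robot, y to its left, z up, the work surface at z = 0. Lengths are in m, angles in rad, forces in N, time in s.
With the tool pointing down it reaches from about 0.35 to 0.85 m from the base axis. Payload 8.1 kg.
Tool frame: the origin (TCP) lies midway between the tips of the shut fingers; the grasp point (between the pads) lies 19 mm behind it; z points along the fingers, y is the direction in which the jaws open and shut (so a half turn about z gives the same grasp; the last joint's range is limited). The gripper opens to 93 mm and grips with 3 to 60 N. Pads are 15 mm wide; open, the fingers measure 128 mm over their backs; the gripper's body (75 mm by 188 mm) begins 65 mm behind the grasp point.
Start: joints at [-1.296, 0.13, 1.488, -0, 1.523, -0.085], TCP at [0.211, -0.562, 0.219] pointing down, gripper open.
Joint ranges: [-2.96, 2.96], [-0.89, 2.26], [0.02, 2.5], [-1.34, 4.48], [0, 2.73], [-2.66, 2.66]. Speed limits (rad/s): [2.39, 2.39, 2.79, 3.14, 3.14, 3.14].

### API

Orientations are given as a unit quaternion [w, x, y, z].
In Python, from station import arm, planner, imaging, order gives the robot as it stands. The module is installed in compiled form; this text tells all that it offers. Calls block until the motion is done:
- arm.move_ptp(position, orientation): joint-space move of the TCP to a pose.
- arm.servo_line(position, attitude=None, rate=0.15): straight line of the TCP; attitude=None keeps the orientation; rate is the mean speed in m/s.
- arm.goto_joints(angles): joint-space move.
- arm.ungrasp() and arm.gripper_close(squeeze=None): open the fingers fully, or close them until they stop; squeeze is the grip in N (None keeps the last).
- arm.dwell(seconds).
- planner.inverse_kinematics(position, orientation): joint angles nearest the present ones, or None.
- arm.state(): the state.
- imaging.capture(name): name is "side" or "top" or "wrist"; returns the picture (384x512x3 uint8, red, green, blue); there is no depth.
- imaging.camera_info(name): a dict with "fov_y" (degrees; the focal length in pixels is half the picture's height over the tangent of half this angle, whatever the lens; pixels are square), "cx", "cy" (the principal point, pixels), "R" (3x3) and "t" (3): a world point X has camera coordinates R X + t; the wrist camera has in their place "mount" (4x4, takes a point from camera to tool coordinates, whose origin is the TCP and whose axes are the flange's). Camera axes: x right, y down, z forward; pixel columns grow to the right and rows downward; lengths in m; the calibration is good to about 2 mm. A picture is of the moment at which its call begins: read the wrist's pose just before it. camera_info takes no time and is no camera call.
A pose or a line that the arm cannot do raises arm.IKError and nothing moves.
- order.sign_off(): hands the job in, once; it reports no verdict.
The state is a dict: "clock": time; "joints": joint angles; "joint_vel": joint speeds; "tau": joint torques, N m; "tool_pos": TCP position; "ee_rot": TCP orientation; "force": force on the tool from outside, world axes, zero at the start; "wrist_torque": the same for the moment, N m; "width": finger opening in m.
Only numpy, scipy, OpenCV 4.12 (cv2) and the standard library are available. Lean on these libraries where they do the work, as an engineer would, in place of code of your own. Each camera call takes 0.05 s, during which the arm holds its last target.

### The job

The steel ice-cream coupe was left off-centre on the small pan of the portion scale. With light fingertip taps nudge it, standing upright all the while and never lifted, until its foot is wholly inside the white ring in the middle of the pan, then press the scale's green tare key down with a fingertip and let it come up again. Do not press the red power key, and leave the paper cup, the jar and the scoop where they are.

Things in the scene. Friction and masses are not known exactly. Their poses are not given: they have to be found in the camera images.
- coupe: Loose footed steel coupe, 70 mm tall, hollow, 0.14 to 0.23 kg, tippy. Foot 56 mm across, 4 mm thick; thin stem; bowl 80 mm across at its widest, 54 mm above the foot's underside (an upright finger meets it there), rim 77 mm across. Friction on the pan 0.24 to 0.36: slow pushes up to that height slide it, hard knocks tip it off the pan. Origin: centre of the foot's underside; yaw means nothing.
- pan_center (a point): Centre of the top face of the scale's round dark pan: flat, 112 mm across, no rim, 52 mm above the counter, fixed to the scale. White ring marked about it: inside diameter 70 mm, 2 mm wide, flush. The foot is wholly inside the ring when the coupe's origin is less than 7 mm from this point, seen from above. Yaw means nothing.
- scale: White portion scale, fixed, 210 mm deep (its x), 200 mm wide (its y), flat top 36 mm above the counter. Origin: centre of its underside. Its front (-x, display and keys) faces the robot, turned by up to 0.5 rad. Pan centre at x +36 mm, y 0 in its frame; dark almost flush display at x -78 mm, y 0.
- tare_key (a point): Middle of the top of the round green tare key, 22 mm across, on the scale's front panel at x = -78 mm, y = +66 mm in the scale's frame; the key stands 7 mm above the panel (top 43 mm above the counter). It is pressed straight down and moves with the key.
- tare (a joint): How far the green tare key is pressed, m: 0 up, 0.004 fully down; springs back. 1.2 N starts it, 4 N holds it fully down. It counts as pressed beyond 0.003.
- power (a joint): How far the red power key is pressed, m: the same sort of key as tare, at x = -78 mm, y = -66 mm in the scale's frame. Must not be pressed (counts beyond 0.002).
- paper_cup: White open paper cup, 74 mm across the rim, 85 mm tall, standing loose on the counter to the left or the right of the scale. Origin: centre of its underside. Leave it alone.
- jar: Closed dark-red topping jar with a yellow lid, 68 mm across, 100 mm tall, standing loose on the counter on the other side of the scale. Origin: centre of its underside. Leave it alone.
- scoop: Ice-cream scoop with a black handle and a steel bowl (56 mm across, opening up), 215 mm long, lying on the counter behind the scale, about crosswise. Origin: near the middle of its underside; x along it towards the bowl. Leave it alone.
Mind the look-alikes: they are no part of the job. What is shaped like the coupe but orange or turquoise is not meant.

How it is judged:
By the outcome, as a careful person would: the job done as asked, in the order asked, and still so for the second after the job is handed in, with the robot touching nothing.
It also fails if it takes over 58 s, if anything falls off the work surface, if the arm or the gripper's body presses on something with over 40 N, if the wrist force passes 120 N, or if a joint passes its speed limit or range.

## Working session

There is one attempt and no reset: what is moved stays moved. The work goes in short steps, each a Python script; the robot and the scene stay as the last script left them, time stands still between calls to the robot, and variables do not carry over. Pictures are saved under pics/ and viewed, and the job is handed in when it is done.

```bash
mkdir -p pics
python3 - <<'E'
from station import arm, planner, imaging, order
import cv2
for n in("top","side","wrist"):
    im=imaging.capture(n); cv2.imwrite(f"pics/{n}0.png",im[:,:,::-1]); 
    print(n,imaging.camera_info(n))
s=arm.state(); print(s)
E
```

```text
top {'fov_y': 48.11590356003673, 'cx': 256.36330573408, 'cy': 196.31914145549013, 'R': array([[ 0.08463498, -0.99639569, -0.00570547],
       [-0.9765264 , -0.08180628, -0.19925843],
       [ 0.1980735 ,  0.02243578, -0.97993037]]), 't': array([0.02834993, 0.56089055, 0.88415992])}
side {'fov_y': 50.12292208848601, 'cx': 260.59429094362747, 'cy': 190.51295377159883, 'R': array([[ 0.99282162, -0.11927228,  0.00890766],
       [-0.0624692 , -0.58061932, -0.81177509],
       [ 0.10199422,  0.80539141, -0.58390226]]), 't': array([-0.55022049,  0.12138983,  1.07022983])}
wrist {'fov_y': 60.55641769094517, 'cx': 258.10380139786696, 'cy': 189.25404219001518, 'mount': array([[-7.98686553e-04, -9.68867889e-01, -2.47577011e-01,
         6.86275173e-02],
       [ 9.99999316e-01, -5.62181223e-04, -1.02597035e-03,
        -1.22928666e-04],
       [ 8.54846579e-04, -2.47577661e-01,  9.68867675e-01,
        -1.66460181e-01],
       [ 0.00000000e+00,  0.00000000e+00,  0.00000000e+00,
         1.00000000e+00]])}
{'clock': 0.15, 'joints': array([-1.29636413e+00,  1.30993154e-01,  1.48898831e+00,  2.23504597e-05,
        1.52302905e+00, -8.53394947e-02]), 'joint_vel': array([-1.95165333e-04, -3.23570450e-03, -3.08567340e-03,  1.39501228e-03,
        1.75877221e-05, -1.26574854e-03]), 'tau': array([ 1.41218752e-03, -5.60476613e+01, -4.92334414e+01,  7.68725784e-02,
        3.04881250e-02, -8.18850822e-05]), 'tool_pos': array([ 0.21118197, -0.56114653,  0.21784759]), 'ee_rot': array([-7.06821473e-04,  9.83863973e-01,  1.78916685e-01, -5.58150522e-05]), 'force': array([ 0.00751499, -0.58230134, -0.67831882]), 'wrist_torque': array([-0.02650123, -0.01583054,  0.02472426]), 'width': 0.0933778116565081}
```

View pics/top0.png

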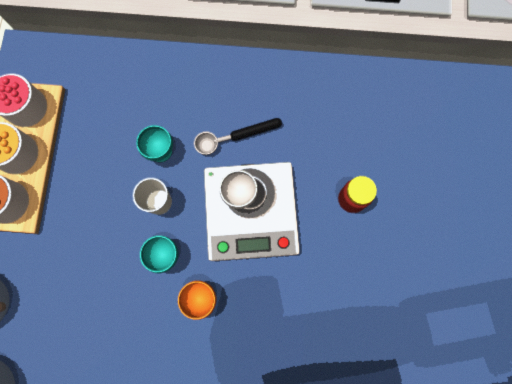

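View pics/side0.png

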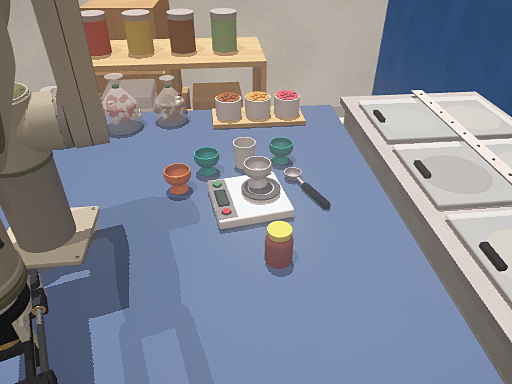

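```bash
cat > h.py <<'E'
import numpy as np, cv2
from scipy.spatial.transform import Rotation as Ro
from station import arm, planner, imaging, order
H,W=384,512
def cam(n,st=None):
    c=imaging.camera_info(n); f=H/2/np.tan(np.radians(c['fov_y'])/2)
    K=np.array([[f,0,c['cx']],[0,f,c['cy']],[0,0,1]])
    if 'R' in c: return K,np.array(c['R']),np.array(c['t'])
    q=st['ee_rot']; T=np.eye(4);T[:3,:3]=Ro.from_quat([q[1],q[2],q[3],q[0]]).as_matrix();T[:3,3]=st['tool_pos']
    M=np.linalg.inv(T@c['mount']); return K,M[:3,:3],M[:3,3]
def ray(C,px,z):
    K,R,t=C; px=np.atleast_2d(px).astype(float)
    d=(R.T@np.linalg.inv(K)@np.c_[px,np.ones(len(px))].T).T; o=-R.T@t
    return o+d*((z-o[2])/d[:,2])[:,None]
def proj(C,X):
    K,R,t=C; p=K@(R@np.atleast_2d(X).T+t[:,None]); return (p[:2]/p[2]).T
def blobs(im,lo,hi,amin=20):
    hsv=cv2.cvtColor(im,cv2.COLOR_RGB2HSV); m=cv2.inRange(hsv,lo,hi)
    n,l,s,c=cv2.connectedComponentsWithStats(m); return [(s[i,4],c[i],s[i,:4]) for i in range(1,n) if s[i,4]>=amin]
def shot(n,name=None):
    st=arm.state(); im=imaging.capture(n)
    if name: cv2.imwrite('pics/'+name,im[:,:,::-1])
    return im,cam(n,st),st
E
python3 - <<'E'
from h import *
im=cv2.imread('pics/top0.png')[:,:,::-1].copy(); C=cam('top')
for nm,lo,hi in(("g",(50,120,60),(72,255,255)),("r",(0,150,100),(6,255,255)),("r2",(174,150,100),(180,255,255))):
    for b in blobs(im,lo,hi): print(nm,b, ray(C,b[1],.043)[0])
cr=im[140:280,120:380]; cv2.imwrite('pics/topc.png',cv2.resize(cr[:,:,::-1],None,fx=3,fy=3,interpolation=cv2.INTER_CUBIC))
for n,p,z in(("bowl",(239,187),.052+.07),("cup",(152,185),.085),("jar",(362,189),.1),("scoopend",(280,123),.02),("bowl",(205,143),.03),("teal1",(158,250),.07),("or",(198,295),.07)): print(n,ray(C,p,z)[0])
E
```

```text
g (np.int32(79), array([222.5443038, 246.5443038]), array([218, 242,  10,  10], dtype=int32)) [0.44236979 0.13939685 0.043     ]
r (np.int32(112), array([350.54464286, 198.8125    ]), array([344, 181,  22,  27], dtype=int32)) [ 0.57105085 -0.13255732  0.043     ]
r (np.int32(88), array([282.94318182, 242.01136364]), array([278, 237,  11,  11], dtype=int32)) [0.46317801 0.00961657 0.043     ]
r2 (np.int32(847), array([12.02361275, 93.20661157]), array([ 0, 76, 28, 36], dtype=int32)) [0.75697242 0.66664507 0.043     ]
bowl [0.55967327 0.11086732 0.122     ]
cup [0.55673628 0.29879181 0.085     ]
jar [ 0.58169431 -0.14411956  0.1       ]
scoopend [0.74410982 0.03568099 0.02      ]
bowl [0.67722085 0.20488801 0.03      ]
teal1 [0.42163434 0.27164219 0.07      ]
or [0.33697809 0.1773861  0.07      ]
```

View pics/topc.png

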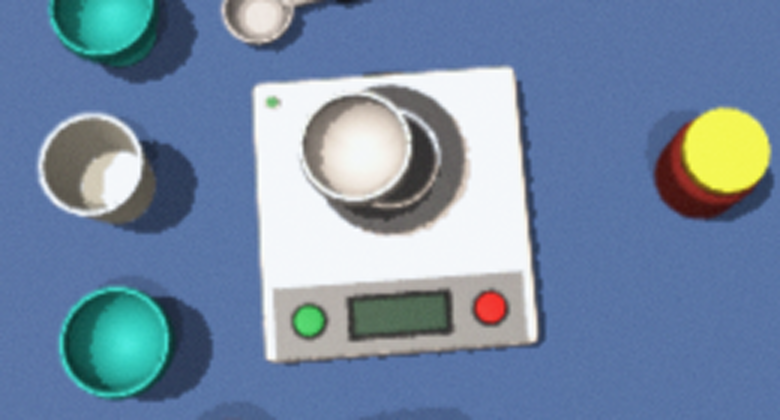

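Run:
```python
from h import *
arm.gripper_close(10)
arm.move_ptp([.47,.09,.27],[0,1,0,0])
im,C,st=shot('wrist','w1.png'); print(st['clock'],st['tool_pos'],st['ee_rot'],st['joints'],st['width'])
im,C,st=shot('top','t1.png');im,C,st=shot('side','s1.png')
```

```text
4.0917 [0.47014961 0.08939383 0.26992868] [ 1.13161979e-04  9.99999911e-01 -4.02474395e-04 -6.01732846e-05] [ 8.08774777e-02 -2.18659831e-01  1.73434915e+00 -2.16135519e-04
  1.62604165e+00  1.65246683e+00] 0.0004936320774845325
```

View pics/w1.png

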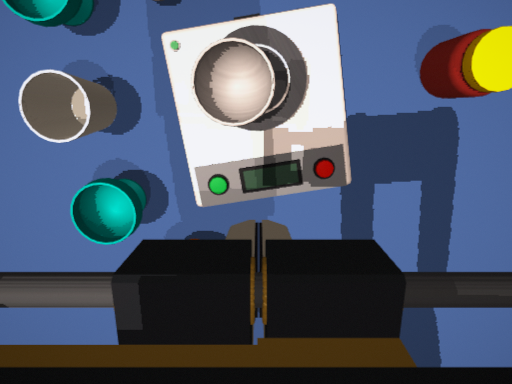

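```bash
cat >> h.py <<'E'
def rimfit(pts3):
    A=np.c_[2*pts3[:,:2],np.ones(len(pts3))]; b=(pts3[:,:2]**2).sum(1)
    s=np.linalg.lstsq(A,b,rcond=None)[0]; return s[:2],np.sqrt(s[2]+s[0]**2+s[1]**2)
E
python3 - <<'E'
from h import *
im=cv2.imread('pics/w1.png'); cv2.imwrite('pics/w1c.png',cv2.resize(im[0:230,150:360],None,fx=2.6,fy=2.6,interpolation=cv2.INTER_CUBIC))
cv2.imwrite('pics/w1f.png',cv2.resize(im[200:300,200:320],None,fx=5,fy=5,interpolation=cv2.INTER_CUBIC))
st=arm.state(); C=cam('wrist',st); r=im[:,:,::-1].copy()
for nm,lo,hi in(("g",(50,120,60),(72,255,255)),("r",(0,150,100),(6,255,255))):
    for b in blobs(r,lo,hi): print(nm,b, ray(C,b[1],.043)[0])
E
```

```text
g (np.int32(246), array([217.59756098, 184.84146341]), array([209, 176,  18,  18], dtype=int32)) [0.44372856 0.13992004 0.043     ]
r (np.int32(775), array([461.79096774,  64.50322581]), array([449,  30,  39,  66], dtype=int32)) [ 0.58255471 -0.13932228  0.043     ]
r (np.int32(234), array([324.25641026, 168.52991453]), array([316, 160,  18,  18], dtype=int32)) [0.46390826 0.00966488 0.043     ]
```

View pics/w1c.png

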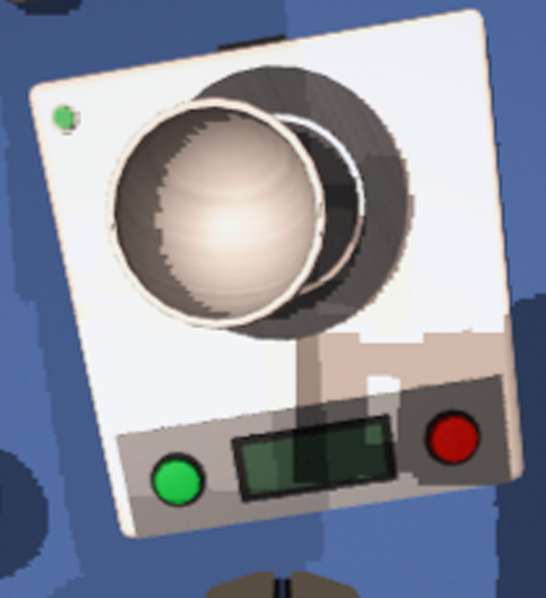

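View pics/w1f.png

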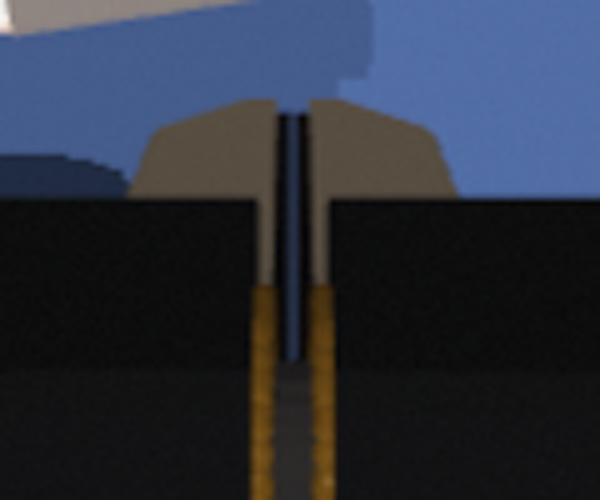

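View pics/s1.png

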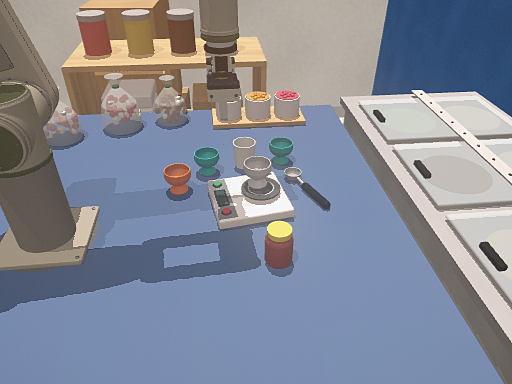

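Run:
```python
from h import *
st=arm.state(); C=cam('wrist',st)
f=lambda L:np.array(L)/2.6+[150,0]-.3
for z in(.122,.106): print(z,rimfit(ray(C,f([(107,215),(325,212),(212,97),(215,328)]),z)))
print('pan',rimfit(ray(C,f([(411,205),(275,66),(283,340)]),.052)))
# foot/ring visible arcs
print('ring?',rimfit(ray(C,f([(363,195),(345,150),(290,116),(345,260),(305,290)]),.052)))
T=cam('top'); g=lambda L:np.array(L)/3+[120,140]-.33
print('top rim',rimfit(ray(T,g([(302,147),(411,147),(357,92),(357,205)]),.122)))
print('top pan',rimfit(ray(T,g([(468,162),(395,235),(392,85)]),.052)))
print(planner.inverse_kinematics([.57,.19,.12],[0,1,0,0]),planner.inverse_kinematics([.57,.19,.12],[0,2**-.5,2**-.5,0]))
```

```text
0.122 (array([0.55838946, 0.11289836]), np.float64(0.038383272310080575))
0.106 (array([0.5593898, 0.1140811]), np.float64(0.04033685302950029))
pan (array([0.56601495, 0.09033959]), np.float64(0.055669218627189654))
ring? (array([0.56644543, 0.09152946]), np.float64(0.03643595877499424))
top rim (array([0.5553993 , 0.11149219]), np.float64(0.038219735628310415))
top pan (array([0.56433722, 0.08991911]), np.float64(0.056302084934229224))
[ 2.36432022e-01  1.97980053e-01  1.59595002e+00 -4.44089210e-16
  1.34766258e+00  1.80722835e+00] [ 2.36432022e-01  1.97980053e-01  1.59595002e+00 -4.44089210e-16
  1.34766258e+00  2.36432022e-01]
```

```bash
cat >> h.py <<'E'
PAN=np.array([.5658,.0915])
def qyaw(a):
    r=(Ro.from_euler('z',a)*Ro.from_euler('x',np.pi)).as_quat(); return [r[3],r[0],r[1],r[2]]
E
python3 - <<'E'
from h import *
c=np.array([.5575,.1125]); d=PAN-c; L=np.linalg.norm(d); d/=L; a=np.arctan2(d[1],d[0])+np.pi/2
print(d,L,a); q=qyaw(a)
s=c-d*.087
arm.move_ptp([*s,.20],q)
arm.servo_line([*s,.085],rate=.12)
arm.dwell(.2); f0=arm.state()['force']; print(arm.state()['clock'],f0)
for back in(.070,.064,.060,.056,.052,.048):
    p=c-d*back; arm.servo_line([*p,.085],rate=.03)
    st=arm.state(); print(back,st['clock'],np.round(st['force']-f0,2),np.round(st['tool_pos']-[*p,.085],4))
im,C,st=shot('wrist','w2.png');im,C,st=shot('top','t2.png');shot('side','s2.png')
E
```

```text
[ 0.36756982 -0.92999593] 0.022580744009000227 0.37639455818017353
6.1583 [-0.22552354 -0.12905504  0.1902098 ]
0.07 6.875 [ 0.31 -0.75 -0.12] [ 0.     -0.0001 -0.    ]
0.064 7.225 [0.5  0.11 0.32] [ 0.0001 -0.0002  0.    ]
0.06 7.5083 [ 0.51 -0.4  -0.02] [ 0.0001 -0.0002  0.    ]
0.056 7.7917 [-0.47  0.25  0.16] [ 0.0001 -0.0002 -0.    ]
0.052 8.075 [0.54 0.3  0.14] [ 0.0001 -0.0002 -0.    ]
0.048 8.3583 [-0.17  0.08 -0.77] [ 0.0001 -0.0002 -0.    ]
```

View pics/w2.png

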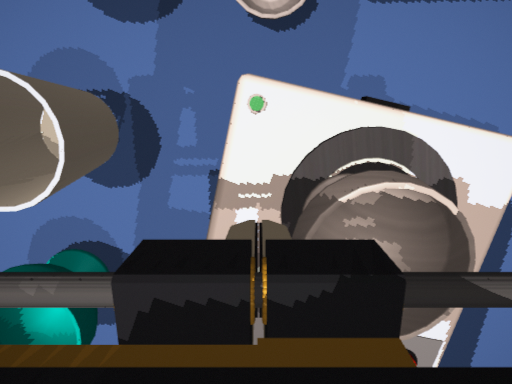

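View pics/s2.png

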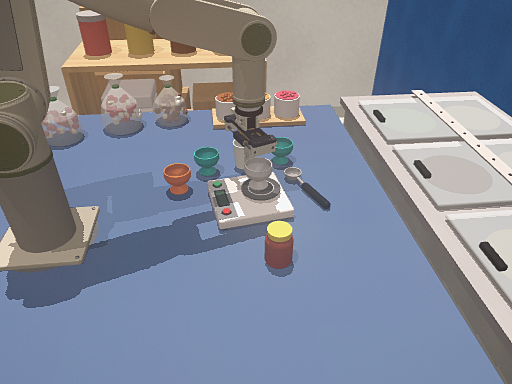

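View pics/t2.png

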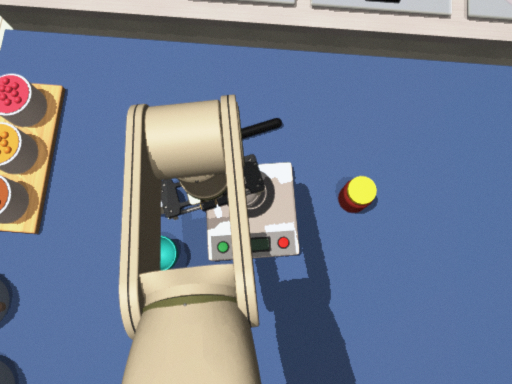

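Run:
```python
import cv2
im=cv2.imread('pics/w2.png'); cv2.imwrite('pics/w2c.png',cv2.resize(im[110:350,220:500],None,fx=2.5,fy=2.5,interpolation=cv2.INTER_CUBIC))
a=cv2.imread('pics/s1.png')[140:230,200:310];b=cv2.imread('pics/s2.png')[140:230,200:310]
cv2.imwrite('pics/s12.png',cv2.resize(cv2.hconcat([a,b]),None,fx=3.6,fy=3.6,interpolation=cv2.INTER_CUBIC))
```

```text
(no output)
```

View pics/w2c.png

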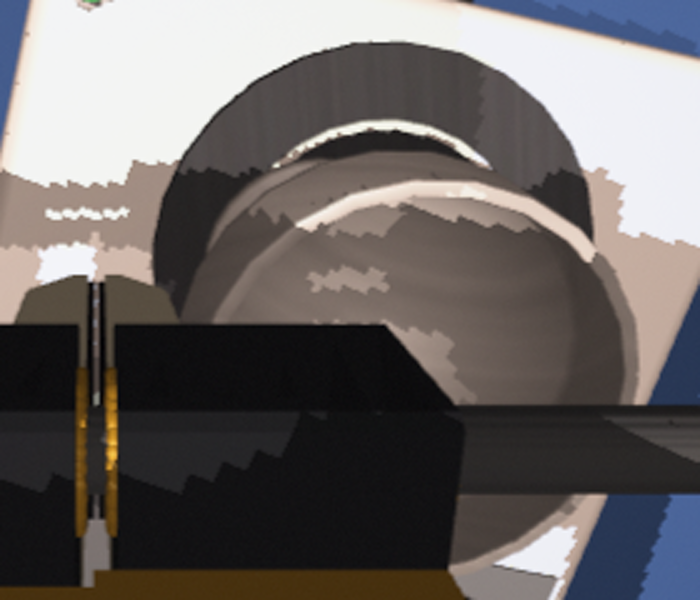

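View pics/s12.png

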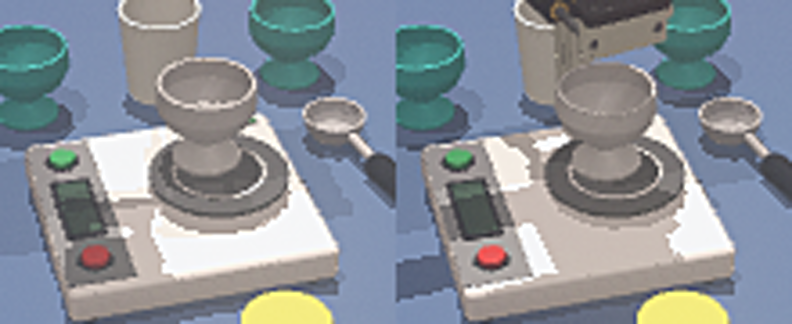

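Run:
```python
from h import *
st=arm.state(); C=cam('wrist',st)
f=lambda L:np.array(L)/2.5+[220,110]-.3
print('rim',rimfit(ray(C,f([(300,222),(370,190),(440,179),(500,190),(560,218),(597,255)]),.122)))
print('sil',rimfit(ray(C,f([(195,290),(235,215),(636,360),(600,490),(470,568)]),.106)))
S=cam('side'); g=lambda L:np.array(L)/3.6+[200,140]-.3
g2=lambda L:np.array(L)/3.6+[90,140]-.3
print('rim s1',rimfit(ray(S,g([(157,92),(257,92),(207,58),(180,63),(235,63)]),.122)))
print('rim s2',rimfit(ray(S,g2([(556,97),(656,97),(606,64),(580,69),(634,69)]),.122)))
print('pan s1',rimfit(ray(S,g([(149,175),(288,180),(215,216),(260,205)]),.052)))
print('pan s2',rimfit(ray(S,g2([(545,175),(685,180),(611,216),(656,205)]),.052)))
# ideal rim projection
for cc in((.5575,.1125),(.559,.109),(.561,.104)):
    th=np.linspace(0,6.28,60); P=proj(C,np.c_[cc[0]+.0385*np.cos(th),cc[1]+.0385*np.sin(th),0*th+.122]); print(cc,P.min(0),P.max(0))
```

```text
rim (array([0.56181813, 0.10692963]), np.float64(0.03667590341214897))
sil (array([0.55675799, 0.10031774]), np.float64(0.04617040511962713))
rim s1 (array([0.55682139, 0.1092328 ]), np.float64(0.03970024895922765))
rim s2 (array([0.55822652, 0.1003259 ]), np.float64(0.03912882893247264))
pan s1 (array([0.5634021, 0.0888544]), np.float64(0.05478683831647987))
pan s2 (array([0.56382533, 0.08934429]), np.float64(0.05520320844217845))
(0.5575, 0.1125) [280.77581682 182.16519666] [459.63825926 344.49464376]
(0.559, 0.109) [289.58432476 181.89742017] [468.55614797 344.29351902]
(0.561, 0.104) [301.96655605 181.83548179] [481.12845653 344.25133802]
```

Run:
```python
from h import *
c=np.array([.5575,.1125]); d=PAN-c; d/=np.linalg.norm(d)
arm.servo_line([*(c-d*.034),.085],rate=.03)
arm.servo_line([*(c-d*.075),.085],rate=.06)
arm.servo_line([*(c-d*.075),.20],rate=.15)
arm.move_ptp([.47,.09,.27],[0,1,0,0])
im,C,st=shot('wrist','w3.png'); print(st['clock'])
cv2.imwrite('pics/w3c.png',cv2.resize(im[0:230,150:360,::-1],None,fx=2.6,fy=2.6,interpolation=cv2.INTER_CUBIC))
im,C,st=shot('side','s3.png');cv2.imwrite('pics/s3c.png',cv2.resize(im[140:230,200:310,::-1],None,fx=5,fy=5,interpolation=cv2.INTER_CUBIC))
```

```text
11.4583
```

View pics/w3c.png

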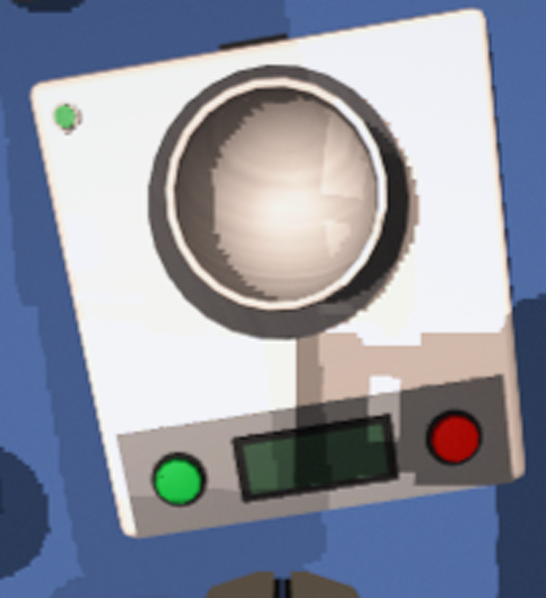

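View pics/s3c.png

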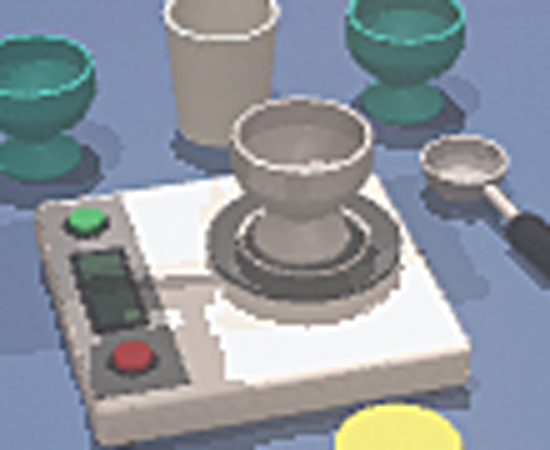

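Run:
```python
from h import *
st=arm.state(); C=cam('wrist',st)
f=lambda L:np.array(L)/2.6+[150,0]-.3
print(rimfit(ray(C,f([(166,195),(387,195),(277,78),(277,310)]),.122)))
print('pan',rimfit(ray(C,f([(148,202),(415,204),(275,65),(283,340)]),.052)))
S=cam('side'); g=lambda L:np.array(L)/5+[200,140]-.3
print('rim',rimfit(ray(S,g([(231,145),(373,145),(302,98),(265,106),(340,106)]),.122)))
print('pan',rimfit(ray(S,g([(206,245),(402,247),(300,303),(360,287),(245,287)]),.052)))
print('ring',rimfit(ray(S,g([(236,240),(368,240),(300,278)]),.052)))
print('foot',rimfit(ray(S,g([(247,238),(351,238),(298,265)]),.056)))
```

```text
(array([0.56351177, 0.09303411]), np.float64(0.038188479929115796))
pan (array([0.56508341, 0.09137988]), np.float64(0.05617166845455484))
rim (array([0.56250525, 0.0888411 ]), np.float64(0.039488749578559225))
pan (array([0.56367255, 0.08771322]), np.float64(0.05526952825560767))
ring (array([0.56321327, 0.09068465]), np.float64(0.03761608520013912))
foot (array([0.56132117, 0.08977305]), np.float64(0.02971671183933032))
```

Run:
```python
from h import *
k=[.4434,.1396]; q=[0,1,0,0]
arm.move_ptp([*k,.10],q); arm.servo_line([*k,.050],rate=.06); arm.dwell(.2)
f0=np.mean([arm.state()['force']],0); print(arm.state()['clock'],f0)
for z in(.044,.041,.040,.039,.0385,.038,.0375):
    arm.servo_line([*k,z],rate=.02); arm.dwell(.1)
    st=arm.state(); F=st['force']-f0; print(z,np.round(F,2),st['tool_pos'])
    if F[2]>6: break
arm.dwell(.2)
print(arm.state()['force']-f0)
shot('side','s4.png')
arm.servo_line([*k,.060],rate=.05); arm.servo_line([*k,.15],rate=.15)
arm.move_ptp([.47,.09,.27],q); arm.dwell(.3)
im,C,st=shot('wrist','w5.png'); print(st['clock'])
cv2.imwrite('pics/w5c.png',cv2.resize(im[0:230,150:360,::-1],None,fx=2.6,fy=2.6,interpolation=cv2.INTER_CUBIC))
a=cv2.imread('pics/s4.png')[130:240,190:330];b=shot('side','s5.png')[0][130:240,190:330,::-1]
cv2.imwrite('pics/s45.png',cv2.resize(cv2.hconcat([a,b]),None,fx=2.8,fy=2.8,interpolation=cv2.INTER_CUBIC))
```

```text
13.4917 [ 0.61447902  0.67370387 -0.34792568]
0.044 [ 0.2  -0.15  0.15] [0.44336    0.13959646 0.04397448]
0.041 [ 0.86 -0.85  2.06] [0.44379312 0.13966286 0.04132751]
0.04 [1.08 0.31 3.39] [0.44374639 0.13967674 0.04021741]
0.039 [ 1.32 -1.07  5.46] [0.44377553 0.13969988 0.03927733]
0.0385 [-0.88 -1.05 10.18] [0.44377109 0.13967097 0.03914575]
[-0.92798601 -0.73617788 11.2641428 ]
17.9667
```

View pics/w5c.png

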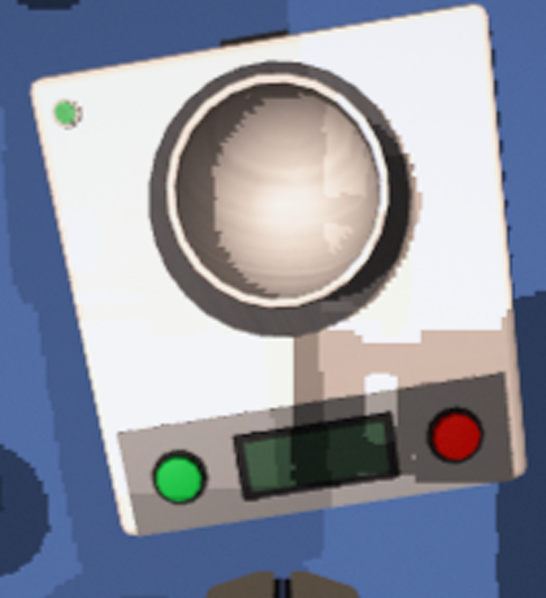

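View pics/s45.png

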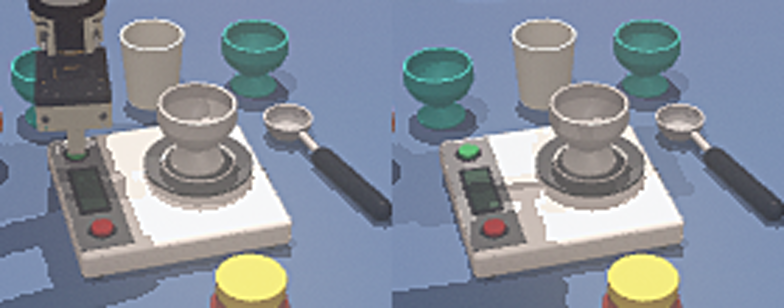

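```bash
python3 -c "
from h import *
order.sign_off(); print(arm.state()['clock'])"
```

```text
the job is handed in; nothing more can be done
the job is handed in; nothing more can be done
```

The steel coupe is inside the white ring, the green tare key was pressed and came back up, and the job was handed in about 18 s into the 58 s allowed.

- **Coupe:** I nudged the coupe about 20 mm across the pan with the shut fingertips, at 0.03 m/s in two slow pushes, and it stayed upright. It ended about 2 mm from the pan centre (7 mm allowed). The wrist and side views agree on that, and the side view shows the foot clear of the ring on every side I could see.
- **Tare key:** I pressed it until it stopped, at a tip height of 39.1 mm with about 10–11 N, which is its full 4 mm of travel. I then released it and moved the arm clear.
- **Last pictures:** The tare key is up, the coupe is unmoved, the red key was never touched, and the paper cup and scoop are in place. Only part of the jar is in the last picture; what shows is unchanged, and the arm never went near it.

**Weak or disagreeing checks:**
- The force reading was too noisy (about ±0.5 N) to feel the contact with the coupe, so I relied on the pictures for that.
- The side camera's positions differ from the wrist camera's by about 3–4 mm, so I compared the coupe with the pan within each view.
- One rough outline fit from a partly blocked wrist view during the push did not match, and I discarded it.

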